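# Load the shielded counter and set its selector by clicks

## Robot

A 6-joint arm with a two-finger parallel gripper is mounted at the origin on a cart in front of the work surface, level with it; the furniture and walls round the work are solid. World frame = base frame: x ahead of the robot, y to its left, z up, the work surface at z = 0. Lengths are in m, angles in rad, forces in N, time in s.
With the tool pointing down it reaches from about 0.4 to 0.825 m from the base axis. Payload 7 kg.
Tool frame: the origin (TCP) lies on the centre line of the jaws, within the pads' length; the fingertips stand 11 mm ahead of it and the grasp point (between the pads) lies 8 mm behind it; z points along the fingers, y is the direction in which the jaws open and shut (so a half turn about z gives the same grasp; the last joint's range is limited). The gripper opens to 88 mm and grips with 3 to 60 N. Pads are 19 mm wide; open, the fingers measure 130 mm over their backs; the gripper's body (78 mm by 193 mm) begins 47 mm behind the grasp point.
Start: joints at [-1.013, 0.359, 0.012, 0, -1.224, -0.288], TCP at [0.18, -0.651, 0.238] pointing down, gripper open.
Joint ranges: [-3.07, 3.07], [-1.43, 2.12], [-1.02, 1.25], [-3.03, 1.67], [-3.05, -0], [-3.03, 3.03]. Speed limits (rad/s): [2.39, 2.39, 3.01, 3.14, 3.14, 3.14].

## Interface

Orientations are given as [roll, pitch, yaw] about the fixed x, y, z axes, in that order (R = Rz(yaw) Ry(pitch) Rx(roll)).
In Python, from station import * gives the robot as it stands.
- The arm moves only by the tool play_rows, never from a script. Its argument "targets" is a list of rows, each a list of 7 numbers: the turn, a rotation vector about the world's x, y, z in rad, then the shift along the world's x, y, z in m, then the opening, from 0 (shut) to 1 (fully open). A call has 1 to 12 rows; each row shifts and turns the pose as measured when the row begins; what a row does not reach is not made up. A row lasts 1/8 s, in which the tool goes at most 62.5 mm and 10.7 degrees, less where a joint would pass 70% of its speed; a pose out of reach is approached as far as the arm can. A call is refused whole if a number of a shift passes 0.0625 or a number of a turn 0.188, either way. A call with a gripper value outside its range is refused whole. The fingers move at their own pace and stop on an object; "grip_force" is the grip in N (left out, the last holds). Time passes only in rows, so rows that do not move let the fingers close. It gives the time, the measured TCP pose, the force and the opening at its end, in the units of the state.
- get_state(): the state, without advancing time (a new reading comes with each control period).
- grab_frame(name): name is "scene" or "side" or "wrist"; returns (picture, depth): 400x640x3 uint8, blue, green, red; 400x640 float32, m along the optical axis (not along the pixel's ray), 0 where there is no reading.
- camera_params(name): a dict with "camera_matrix" (3x3 intrinsics, pixels), "dist" ([k1, k2, p1, p2, k3] as OpenCV has them; the pictures are not rectified), "extrinsics" (4x4, takes a point from world to camera coordinates); the wrist camera has in their place "hand_eye" (4x4, takes a point from camera to tool coordinates, whose origin is the TCP and whose axes are the flange's). Camera axes: x right, y up, looking along -z (the intrinsics and any distortion apply to the point x, -y, -z); pixel columns grow to the right and rows downward; lengths in m; the calibration is good to about 2 mm. A picture is of the moment at which its call begins: read the wrist's pose just before it. camera_params takes no time and is no camera call.
- job_done(): hands the job in, once; it reports no verdict.
The state is a dict: "t": time; "q": joint angles; "qd": joint speeds; "joint_efforts": joint torques, N m; "eef_pos": TCP position; "ee_rot": TCP orientation; "force": force on the tool from outside, world axes, zero at the start; "moment": the same for the moment, N m; "width": finger opening in m.
Only numpy, scipy, OpenCV 4.12 (cv2) and the standard library are available. Lean on these libraries where they do the work, as an engineer would, in place of code of your own. Each camera call takes 0.05 s, during which the arm holds its last target.

## Task

Get the glass vial that stands on the bench ready for counting: stand it upright in the round pocket of the sled and let go, then slide the sled by its post all the way in under the shield. Next turn the selector on the control box anticlockwise to its end stop, count exactly three clicks clockwise from there and let go, and then press the green start button. Leave the red-capped tube and the other loose things where they stand.

Things in the scene. Friction and masses are not known exactly. Their poses are not given: they have to be found in the camera images.
- sample_vial: the vial to be counted: closed clear glass vial with white cap and a label with a green band on one side, the only one of its kind on the open bench, 41 mm diameter, 75 mm tall, about 55 g, standing upright; body cylindrical to about 45 mm, then a narrower neck and cap. Origin: centre of its underside, z up
- red_tube: white sample tube with a red screw cap, 20 mm diameter, 70 mm tall, standing upright near the vial; bystander, origin under its centre
- station: fixed counting station on the bench, 275 x 100 mm base plate 8 mm thick, with a grey shield tunnel (80 mm deep, 94 mm wide, 120 mm tall, opening 68 mm wide, its roof's underside 106 mm above the bench) at the far end. Origin: bench level, middle of the tunnel's mouth; x points into the tunnel along the sled's path, z up. Base plate reaches from x = -195 mm to +80 mm; two 17 mm high rails flank the sled
- sled (a joint): travel of the sled along the station's x axis in m: 0 = fully out, 0.110 = fully in against its stop. Stays where left; about 2 N to slide. It starts between 0 and 0.02
- pocket (a point): centre of the floor of the round pocket on the sled (17 mm above the bench), where the vial's underside centre belongs; the pocket is a blue ring of 48 mm inner diameter and 6 mm height; moves with the sled, axes as the station
- sled_grip (a point): grip point of the sled's round black upright post, 18 mm diameter with a 22 mm head, standing 85 mm from the pocket's centre towards the sled's outer end; the post's top is 18 mm above this point, which is 51 mm above the bench. Fully in, the post stands 49 mm outside the tunnel's mouth; moves with the sled, axes as the station
- control_box: fixed white control box, 170 mm (its x) by 100 mm (its y), top 50 mm above the bench, with a small blank dark screen. Origin: centre of its underside, on the bench. Selector axis at x = +40, y = 0 mm, green button at x = -45, y = -22 mm
- selector (a joint): angle of the selector in rad, growing clockwise seen from above: 0 = anticlockwise end stop, one click every 0.419 rad (24 degrees) up to 2.51; it starts between 0.29 and 0.97 and snaps into the nearest click. About 0.1 N m takes it from one click to the next, and when let go between clicks it snaps to the nearer one
- selector_grip (a point): grip point of the selector, on its vertical axis, 87 mm above the bench. The selector is a black bar 42 mm long, 14 mm thick and 32 mm tall on a 44 mm disc; its top is 7 mm above this point. The bar lies along this point's x axis (which turns with the selector); a white line marks the end at -x. The disc's top is 64 mm above the bench, 23 mm below this point. At angle 0 its axes equal the control box's
- start_top (a point): centre of the top of the green round start button, 26 mm diameter, pressed straight down; axes as the control box
- start (a joint): travel of the start button in m: 0 = up, 0.006 = fully down; springs back up, about 4 N for full travel; it counts as pressed beyond 0.004
- lead_pot: dark grey lead pot, 45 mm diameter, 100 mm tall; bystander, origin under its centre
- timer: white bench timer lying flat, 66 x 64 x 18 mm; bystander, origin under its centre
- forceps: steel forceps lying flat, 23 x 156 x 9 mm; bystander, origin under its centre
- marker: red marker pen lying flat, 10 x 125 x 12 mm; bystander, origin under its centre
- tape_roll: yellow tape roll lying flat, 49 mm diameter, 12 mm high; bystander, origin under its centre

How it is judged:
By the outcome, as a careful person would: the job done as asked, in the order asked, and still so for the second after the job is handed in, with the robot touching nothing.
It also fails if it takes over 64 s, if anything falls off the work surface, if the arm or the gripper's body presses on something with over 40 N, if the wrist force passes 120 N, or if a joint passes its speed limit or range.

## Working session

There is one attempt and no reset: what is moved stays moved. The work goes in short steps, Python scripts to look and compute and a tool call to move; the robot and the scene stay as the last step left them, time stands still between calls to the robot, and variables do not carry over. Pictures are saved under pics/ and viewed, and the job is handed in when it is done.

Besides the shell and the picture viewer there is one more tool, called after "Call:" as name(argument=value, ...) on one line, values as JSON. play_rows: Moves the arm, as the interface text tells. Its arguments: {"type":"object","properties":{"targets":{"type":"array","items":{"type":"array","items":{"type":"number"}}},"grip_force":{"type":"number"}},"required":["targets"]}

```bash
ls; mkdir -p pics
python3 - <<'E'
from station import *
import cv2,numpy as np
s=get_state();print(s)
for n in ["scene","side","wrist"]:
    p,d=grab_frame(n);cv2.imwrite(f"pics/{n}0.png",p);np.save(f"pics/{n}0.npy",d);print(n,camera_params(n))
E
```

```text
pics
{'t': 0.0, 'q': array([-1.01291744e+00,  3.59377912e-01,  1.10593714e-02, -3.67294647e-04,
       -1.22407626e+00, -2.88092587e-01]), 'qd': array([ 0.00046537,  0.00170408,  0.00228345,  0.00012383, -0.00057432,
       -0.0024522 ]), 'joint_efforts': array([-2.72672478e-04, -5.82712984e+01,  2.93045300e+01,  6.99709922e+00,
        6.59348574e-03, -1.61590774e-04]), 'eef_pos': array([ 0.17975775, -0.65013967,  0.2366256 ]), 'ee_rot': array([ 3.13996195e+00, -1.23161030e-04, -2.87193134e+00]), 'force': array([-0.4420722 ,  0.25613932, -0.51419661]), 'moment': array([ 0.02069179, -0.02410758,  0.03004437]), 'width': 0.0877749584418105}
scene {'camera_matrix': array([[374.06217898,   0.        , 322.20928878],
       [  0.        , 374.06217898, 198.93146775],
       [  0.        ,   0.        ,   1.        ]]), 'dist': array([0.01003003, 0.        , 0.        , 0.        , 0.        ]), 'extrinsics': array([[-0.70840632, -0.70573146, -0.01017811,  0.38958358],
       [ 0.46146305, -0.47402719,  0.74990004, -0.2996476 ],
       [-0.53405275,  0.52653711,  0.66147285, -0.63904424],

[... 487 characters left out ...]
  0.38325821, -0.7768214 ],
       [ 0.        ,  0.        ,  0.        ,  1.        ]])}
wrist {'camera_matrix': array([[341.98654245,   0.        , 318.23202681],
       [  0.        , 341.98654245, 200.94825197],
       [  0.        ,   0.        ,   1.        ]]), 'dist': array([0.00972897, 0.        , 0.        , 0.        , 0.        ]), 'hand_eye': array([[-8.99771938e-06,  9.61960906e-01,  2.73187142e-01,
         7.45150300e-02],
       [ 9.99999201e-01,  3.53944733e-04, -1.21339270e-03,
        -5.50262782e-04],
       [-1.26392949e-03,  2.73186913e-01, -9.61960141e-01,
        -1.47840450e-01],
       [ 0.00000000e+00,  0.00000000e+00,  0.00000000e+00,
         1.00000000e+00]])}
```

View pics/scene0.png

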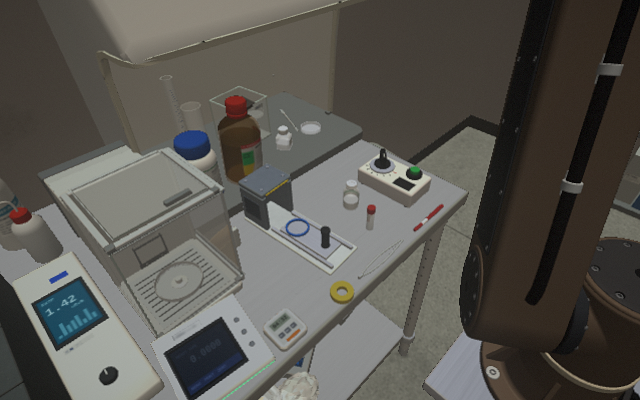

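View pics/side0.png

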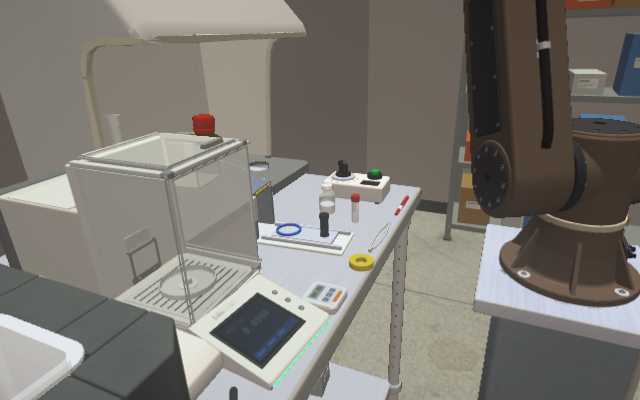

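View pics/wrist0.png

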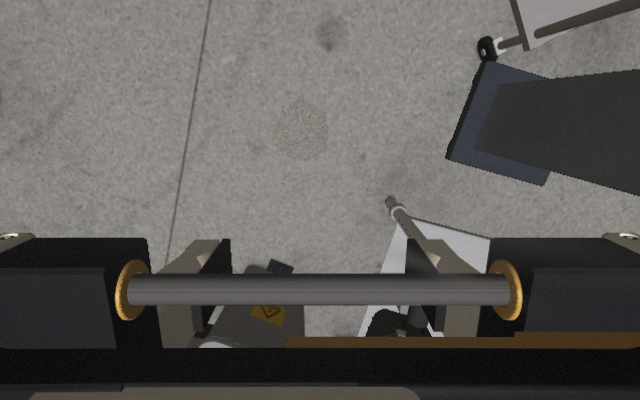

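The scene picture shows the vial at about (351,193), the red tube at (371,217), the ring at (297,228), the post at (325,237), the tunnel at (266,195), and the control box at (394,178) with its selector at (382,160) and button at (414,172). I'll enlarge these next.

```bash
cat > h.py <<'E'
import cv2,numpy as np
from station import *
from scipy.spatial.transform import Rotation as Ro
F=np.diag([1.,-1,-1])
def cam(n,s=None):
    """camera->world 4x4"""
    c=camera_params(n)
    if 'extrinsics' in c: return c, np.linalg.inv(c['extrinsics'])
    T=np.eye(4);T[:3,:3]=Ro.from_euler('xyz',s['ee_rot']).as_matrix();T[:3,3]=s['eef_pos']
    return c, T@c['hand_eye']
def rays(n,pts,s=None):
    c,T=cam(n,s)
    u=cv2.undistortPoints(np.array(pts,float).reshape(-1,1,2),c['camera_matrix'],c['dist'])[:,0]
    d=np.c_[u[:,0],-u[:,1],-np.ones(len(u))]
    return T[:3,3], d@T[:3,:3].T
def at_z(n,pts,z,s=None):
    o,d=rays(n,pts,s); z=np.broadcast_to(z,(len(d),))
    return o+d*((z-o[2])/d[:,2])[:,None]
def at_d(n,pts,depth,s=None):
    o,d=rays(n,pts,s)
    k=np.array([depth[int(round(v)),int(round(u))] for u,v in pts])
    return o+d*k[:,None]
def proj(n,P,s=None):
    c,T=cam(n,s);E=np.linalg.inv(T);P=np.atleast_2d(P)
    p=(P@E[:3,:3].T+E[:3,3])@F
    return cv2.projectPoints(p,np.zeros(3),np.zeros(3),c['camera_matrix'],c['dist'])[0][:,0]
def crop(src,dst,x0,y0,x1,y1,k):
    im=cv2.imread(src)[y0:y1,x0:x1];im=cv2.resize(im,None,fx=k,fy=k,interpolation=cv2.INTER_CUBIC)
    for x in range((x0+9)//10*10,x1,10):
        cv2.line(im,((x-x0)*k,0),((x-x0)*k,4 if x%50 else 12),(0,0,255),1)
        if x%20==0: cv2.putText(im,str(x),((x-x0)*k,22),0,.35,(0,0,255),1)
    for y in range((y0+9)//10*10,y1,10):
        cv2.line(im,(0,(y-y0)*k),(4,(y-y0)*k),(0,0,255),1)
        if y%20==0: cv2.putText(im,str(y),(6,(y-y0)*k+4),0,.35,(0,0,255),1)
    cv2.imwrite(dst,im)
E
python3 - <<'E'
from h import *
crop('pics/scene0.png','pics/sc_a.png',230,140,390,280,5)
crop('pics/scene0.png','pics/sc_b.png',330,130,470,240,5)
crop('pics/side0.png','pics/si_a.png',250,150,420,260,4)
for n in ['scene','side']: print(cam(n)[1][:3,3])
E
```

```text
[0.07297643 0.46938078 0.65138139]
[0.13949686 0.79082798 0.42948053]
```

View pics/sc_a.png

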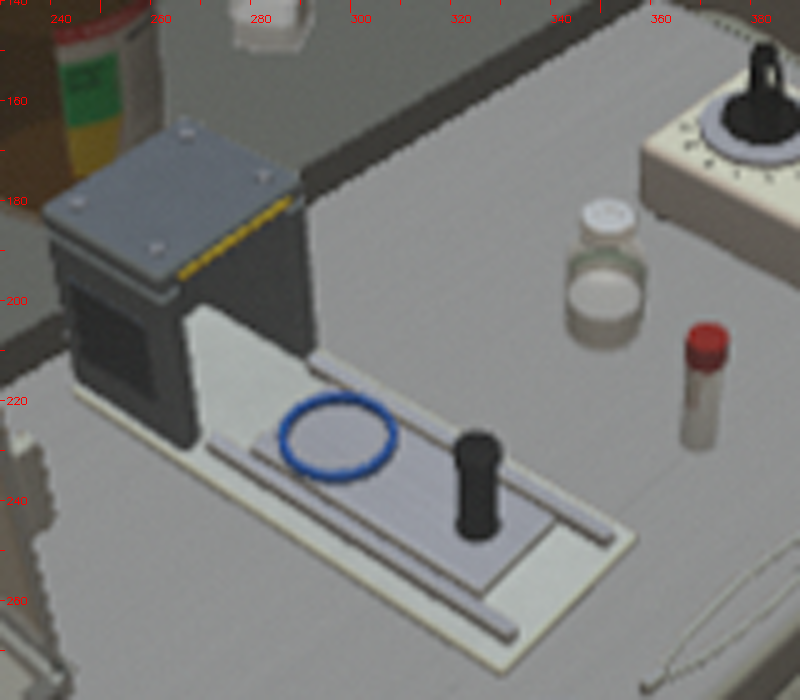

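View pics/sc_b.png

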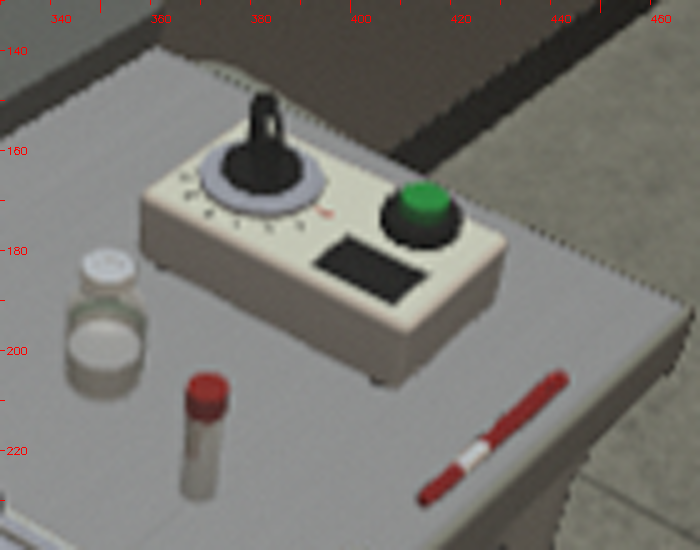

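View pics/si_a.png

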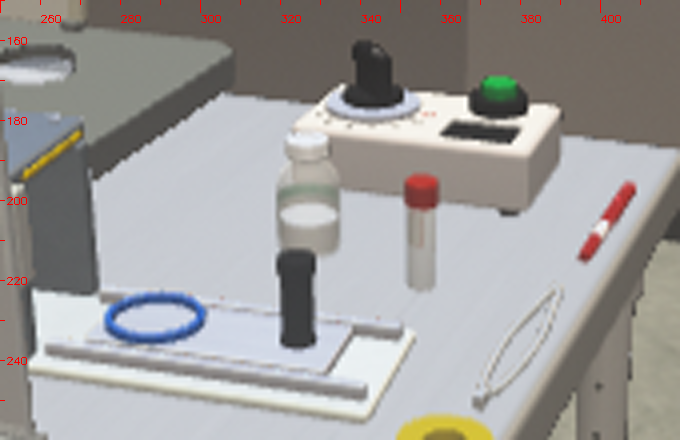

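Run:
```python
from h import *
np.set_printoptions(precision=4,suppress=True)
d=np.load('pics/scene0.npy')
P={'vialcap':((351.6,182.8),.075),'tubecap':((371.6,206.4),.07),'ring':((297.6,227.4),.020),'post':((325.4,228.8),.069),
'disc':((382.6,164.6),.064),'btn':((415.4,169),.068),'bFL':((358.6,170),.05),'bFR':((411,196.4),.05),'bBR':((431,178),.05),
'plA':((331,274.4),.008),'plB':((357,247.6),.008),'plC':((244.6,218),.008),'tunA':((240,181.5),.12),'tunB':((263,198),.12),'tunC':((290,177.5),.12)}
for k,(p,z) in P.items(): print(k,at_z('scene',[p],z)[0],at_d('scene',[p],d)[0])
ds=np.load('pics/side0.npy')
# side crop offset 250,150 k4
Q={'vialcap':((250+305/4,150+142/4),.075),'tubecap':((250+422/4,150+184/4),.07),'ring':((250+155/4,150+317/4),.020),'post':((250+297/4,150+255/4),.069),'disc':((250+373/4,150+102/4),.064),'btn':((250+498/4,150+84/4),.068)}
for k,(p,z) in Q.items(): print('side',k,at_z('side',[p],z)[0],at_d('side',[p],ds)[0])
```

```text
vialcap [ 0.5289 -0.0818  0.075 ] [0.073  0.4694 0.6514]
tubecap [ 0.4429 -0.0541  0.07  ] [ 0.4433 -0.0546  0.0694]
ring [0.5528 0.0788 0.02  ] [0.5556 0.0766 0.0164]
post [0.4695 0.07   0.069 ] [0.4667 0.0728 0.0731]
disc [ 0.5296 -0.2066  0.064 ] [ 0.5246 -0.1991  0.0705]
btn [ 0.4541 -0.2454  0.068 ] [ 0.4512 -0.24    0.0724]
bFL [ 0.5712 -0.1592  0.05  ] [ 0.575  -0.164   0.0455]
bFR [ 0.4099 -0.167   0.05  ] [ 0.4124 -0.1717  0.0456]
bBR [ 0.415 -0.263  0.05 ] [ 0.4165 -0.2664  0.0472]
plA [0.4088 0.1152 0.008 ] [0.4116 0.1123 0.0027]
plB [0.4185 0.0203 0.008 ] [0.4212 0.0168 0.003 ]
plC [0.6794 0.141  0.008 ] [0.6809 0.1402 0.0063]
tunA [0.6783 0.1344 0.12  ] [0.6798 0.1335 0.1187]
tunB [0.5957 0.1334 0.12  ] [0.6076 0.1258 0.1079]
tunC [0.6077 0.0453 0.12  ] [0.6167 0.0381 0.111 ]
side vialcap [ 0.5281 -0.0799  0.075 ] [ 0.5256 -0.0743  0.0773]
side tubecap [ 0.4401 -0.051   0.07  ] [ 0.4388 -0.0474  0.0715]
side ring [0.5546 0.0741 0.02  ] [0.5572 0.0695 0.0174]
side post [0.469  0.0663 0.069 ] [0.4662 0.0725 0.0721]
side disc [ 0.5278 -0.1954  0.064 ] [ 0.5297 -0.2002  0.0622]
side btn [ 0.4556 -0.2502  0.068 ] [ 0.4508 -0.2342  0.0735]
```

Call:
play_rows(targets=[[0, 0, -0.176, 0.029, 0.0474, 0, 1], [0, 0, -0.176, 0.029, 0.0474, 0, 1], [0, 0, -0.176, 0.029, 0.0474, 0, 1], [0, 0, -0.176, 0.029, 0.0474, 0, 1], [0, 0, -0.176, 0.029, 0.0474, 0, 1], [0, 0, -0.176, 0.029, 0.0474, 0, 1], [0, 0, 0, 0.029, 0.0474, 0, 1], [0, 0, 0, 0.029, 0.0474, 0, 1], [0, 0, 0, 0.029, 0.0474, 0, 1], [0, 0, 0, 0.029, 0.0474, 0, 1], [0, 0, 0, 0.029, 0.0474, 0, 1], [0, 0, 0, 0.029, 0.0474, 0, 1]], grip_force=15)

```text
t: 1.65
eef_pos: [0.5268, -0.0752, 0.2343]
ee_rot: [3.136, -0.002, 2.355]
force: [1.0, -1.2, -0.1]
width: 0.0875
```

Run:
```python
from h import *
import pickle
s=get_state();p,d=grab_frame('wrist');cv2.imwrite('pics/w1.png',p);np.save('pics/w1.npy',d);pickle.dump(s,open('pics/w1.pkl','wb'))
print(s['eef_pos'],proj('wrist',[[.5285,-.081,.075],[.442,-.053,.07]],s))
```

```text
[ 0.52675189 -0.0752422   0.23430004] [[315.11550845 192.96857466]
 [267.55849779 102.06648308]]
```

View pics/w1.png

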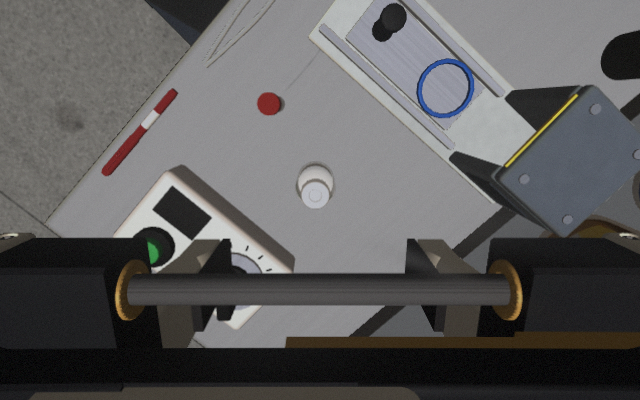

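The wrist picture shows the vial cap at (315,195), the tube cap at (269,103), the ring at (445,88), the post head at (393,15) and the yellow edge of the mouth from (505,165) to (577,96).

Run:
```python
from h import *
import pickle
np.set_printoptions(precision=4,suppress=True)
s=pickle.load(open('pics/w1.pkl','rb'))
for k,p,z in [('cap',(315.5,195.5),.075),('tube',(269,103),.07),('ring',(445.5,88),.020),('post',(393,15),.069),('yel1',(505,165),.12),('yel2',(577,96),.12),('plateL',(309,37),.008),('plateR',(494,206),.008),('vialbase',(315,183),.01)]:
    print(k,at_z('wrist',[p],z,s)[0])
p=cv2.imread('pics/w1.png')
m=((p[...,0].astype(int)-p[...,2])>70).astype(np.uint8)
y,x=np.nonzero(m[40:130,400:500]);pts=np.c_[x+400,y+40].astype(np.float32)
hull=cv2.convexHull(pts);print(cv2.fitEllipse(hull))
crop('pics/w1.png','pics/w1a.png',290,0,450,100,5)
crop('pics/w1.png','pics/w1b.png',290,150,350,220,8)
```

```text
cap [ 0.5305 -0.0825  0.075 ]
tube [ 0.4434 -0.0527  0.07  ]
ring [0.5545 0.0788 0.02  ]
post [0.4685 0.0705 0.069 ]
yel1 [0.6089 0.0468 0.12  ]
yel2 [0.6048 0.1145 0.12  ]
plateL [0.4228 0.0165 0.008 ]
plateR [0.6962 0.0399 0.008 ]
vialbase [ 0.5319 -0.0849  0.01  ]
((445.6416931152344, 87.90430450439453), (53.92136001586914, 60.47288131713867), 31.34602165222168)
```

View pics/w1b.png

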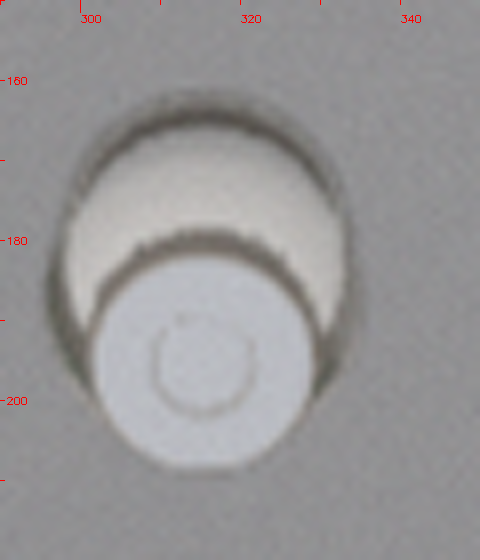

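View pics/w1a.png

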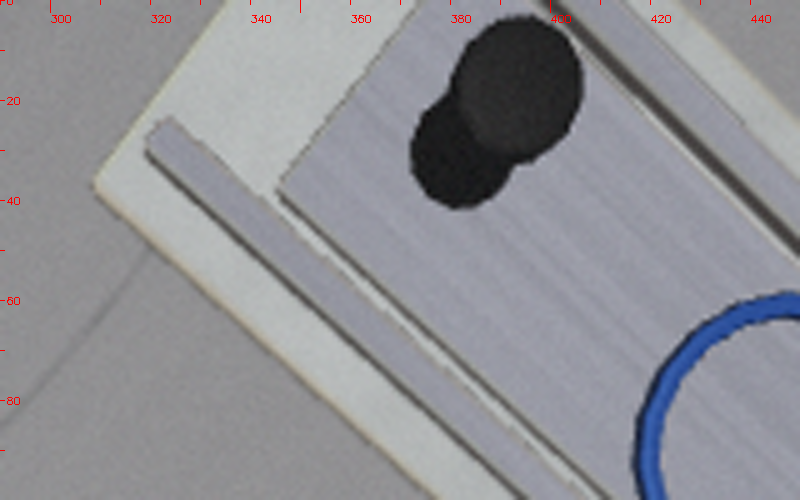

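Call:
play_rows(targets=[[-0.004, 0.004, 0, 0.0035, -0.0068, -0.04, 1], [0, 0, 0, 0, 0, -0.05, 1], [0, 0, 0, 0, 0, -0.04, 1], [0, 0, 0, 0, 0, -0.03, 1], [0, 0, 0, 0, 0, 0, 1]])

```text
t: 2.33
eef_pos: [0.5344, -0.0755, 0.0698]
ee_rot: [3.14, -0.0, 2.362]
force: [0.6, -0.7, 0.2]
width: 0.0875
```

Call:
play_rows(targets=[[0, 0, -0.006, -0.0041, -0.0065, 0, 1], [0, 0, 0, 0, 0, 0, 1]])

```text
t: 2.58
eef_pos: [0.5313, -0.0824, 0.072]
ee_rot: [3.138, 0.001, 2.356]
force: [0.2, -0.6, 0.8]
width: 0.0878
```

Call:
play_rows(targets=[[0, 0, 0, 0, 0, -0.022, 1], [0, 0, 0, 0, 0, -0.02, 1], [0, 0, 0, 0, 0, 0, 1]])

```text
t: 2.95
eef_pos: [0.5345, -0.0824, 0.0339]
ee_rot: [3.13, 0.007, 2.356]
force: [0.1, 0.4, -0.1]
width: 0.0879
```

Call:
play_rows(targets=[[-0.003, 0.013, 0, -0.0035, 0, -0.006, 1], [0, 0, 0, 0, 0, 0, 1]])

```text
t: 3.2
eef_pos: [0.5322, -0.0823, 0.0299]
ee_rot: [3.14, 0.001, 2.356]
force: [0.5, 0.5, 0.8]
width: 0.0876
```

Call:
play_rows(targets=[[0, 0, 0, -0.001, 0, -0.001, 0.3], [0, 0, 0, 0, 0, 0, 0.3], [0, 0, 0, 0, 0, 0, 0.3], [0, 0, 0, 0, 0, 0, 0.3], [0, 0, 0, 0, 0, 0, 0.3], [0, 0, 0, 0, 0, 0, 0.3]], grip_force=15)

```text
t: 3.95
eef_pos: [0.5318, -0.0822, 0.0301]
ee_rot: [3.138, 0.003, 2.356]
force: [-0.1, 0.7, 1.2]
width: 0.0396
```

Call:
play_rows(targets=[[0, 0, 0, 0, 0, 0.03, 0.3], [0, 0, 0, 0, 0, 0.04, 0.3], [0, 0, 0.174, 0, 0.03, 0.01, 0.3], [0, 0, 0.174, 0.005, 0.035, 0, 0.3], [0, 0, 0.174, 0.006, 0.035, 0, 0.3], [0, 0, 0.174, 0.006, 0.035, 0, 0.3], [0, 0, 0.174, 0.005, 0.025, 0, 0.3], [0, 0, 0, 0, 0, 0, 0.3]])

```text
t: 4.95
eef_pos: [0.5529, 0.0823, 0.112]
ee_rot: [3.14, 0.003, -3.031]
force: [-0.2, -0.8, -0.9]
width: 0.0398
```

Call:
play_rows(targets=[[0, 0, -0.024, 0.0016, -0.0035, -0.03, 0.3], [0, 0, 0, 0, 0, 0, 0.3]])

```text
t: 5.2
eef_pos: [0.5541, 0.0784, 0.0816]
ee_rot: [3.14, 0.002, -3.059]
force: [-0.7, -0.3, -1.0]
width: 0.0397
```

Run:
```python
from h import *
import pickle
s=get_state();print(s['eef_pos'],s['ee_rot'])
for n in ['scene','side','wrist']:
    p,d=grab_frame(n);cv2.imwrite(f'pics/{n}2.png',p);np.save(f'pics/{n}2.npy',d)
pickle.dump(s,open('pics/w2.pkl','wb'))
crop('pics/scene2.png','pics/s2a.png',230,140,390,280,5)
crop('pics/side2.png','pics/s2b.png',250,150,420,260,4)
```

```text
[0.55406195 0.07836579 0.08158933] [ 3.14019183e+00  2.12020773e-03 -3.05888077e+00]
```

View pics/s2a.png

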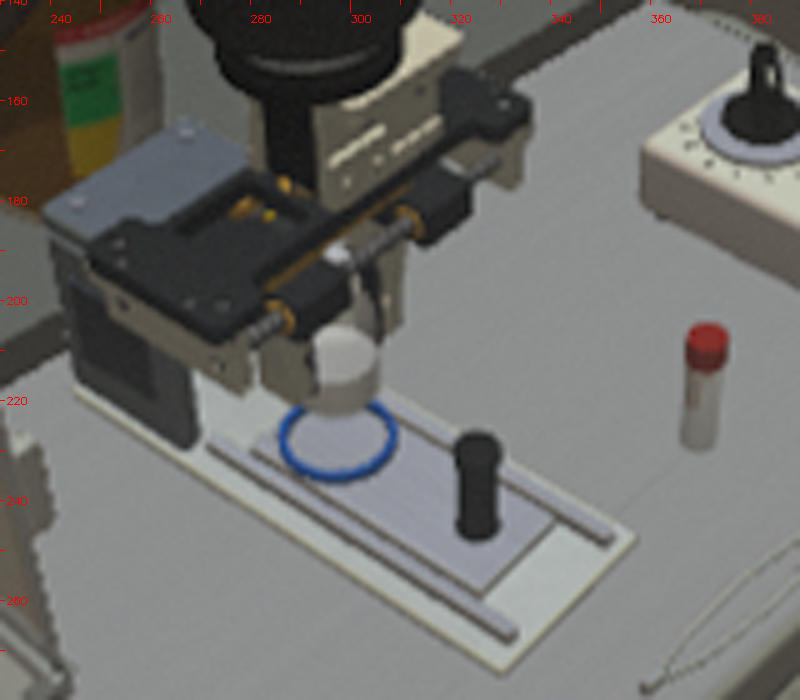

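View pics/s2b.png

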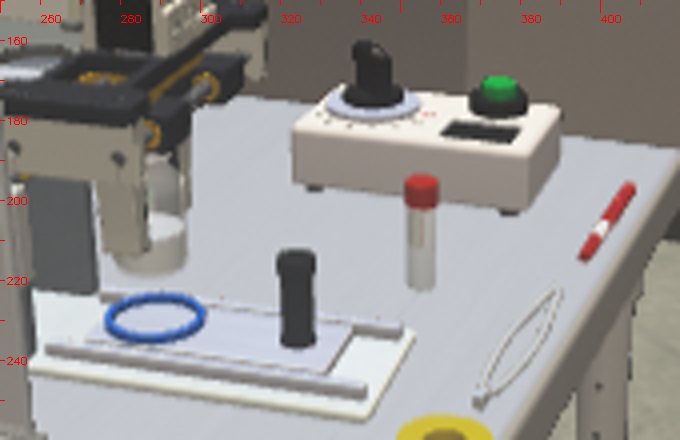

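View pics/wrist2.png

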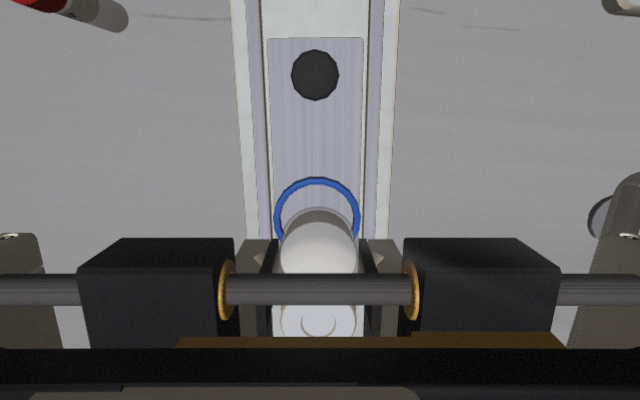

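Run:
```python
from h import *
import pickle
s=pickle.load(open('pics/w2.pkl','rb'))
np.set_printoptions(precision=4,suppress=True)
print('scene vial bot',at_z('scene',[(299.4,218.5)],.0515),'ring',at_z('scene',[(297.6,227.4)],.020))
print('side vial bot',at_z('side',[(287.3,214.8)],.0515),'ring',at_z('side',[(250+155/4,150+317/4)],.020))
# expected silhouettes of bottom
a=np.linspace(0,2*np.pi,24,endpoint=False)
C=np.c_[.5541+.0205*np.cos(a),.0784+.0205*np.sin(a),0*a+.0515]
for n in ['scene','side']:
    q=proj(n,C);print(n,q.min(0),q.max(0))
for x in (273.5,360.5): print(at_z('wrist',[(x,215)],.02,s))
print(at_z('wrist',[(317,176.5),(314.5,75)],[.023,.069],s))
```

```text
scene vial bot [[0.5469 0.0763 0.0515]] ring [[0.5528 0.0788 0.02  ]]
side vial bot [[0.5606 0.0661 0.0515]] ring [[0.5546 0.0741 0.02  ]]
scene [287.7039 211.3017] [305.5406 223.7705]
side [277.9253 213.5855] [296.4394 221.3354]
[[0.551  0.0489 0.02  ]]
[[0.5464 0.1047 0.02  ]]
[[0.5229 0.0747 0.023 ]
 [0.468  0.0691 0.069 ]]
```

Call:
play_rows(targets=[[0, 0, 0, 0, 0, -0.012, 0.3], [0, 0, 0, 0, 0, -0.01, 0.3], [0, 0, 0, 0, 0, 0, 0.3]])

```text
t: 5.72
eef_pos: [0.557, 0.0793, 0.0626]
ee_rot: [3.138, 0.01, -3.058]
force: [0.2, -0.1, -1.4]
width: 0.0396
```

Call:
play_rows(targets=[[0.002, 0.01, 0, -0.0035, -0.001, 0, 0.3], [0, 0, 0, 0, 0, 0, 0.3], [0, 0.002, 0, -0.001, 0, -0.008, 0.3], [0, 0.002, 0, 0, 0, 0, 0.3]])

```text
t: 6.22
eef_pos: [0.5523, 0.0783, 0.0544]
ee_rot: [3.134, -0.004, -3.058]
force: [-0.9, 0.5, -0.6]
width: 0.0397
```

Call:
play_rows(targets=[[-0.006, -0.004, 0, 0.0015, 0, 0, 0.3], [0, 0, 0, 0, 0, -0.004, 0.3], [0, 0, 0, 0, 0, -0.002, 0.3]])

```text
t: 6.6
eef_pos: [0.5542, 0.0784, 0.0482]
ee_rot: [3.141, -0.0, -3.058]
force: [-0.5, -0.1, -1.2]
width: 0.0396
```

Call:
play_rows(targets=[[0, 0, 0, 0, 0, -0.001, 0.3], [0, 0, 0, 0, 0, -0.001, 0.3]])

```text
t: 6.85
eef_pos: [0.5548, 0.0785, 0.0469]
ee_rot: [3.141, 0.001, -3.057]
force: [-2.1, -0.7, 12.4]
width: 0.0395
```

Run:
```python
from h import *
print(get_state()['eef_pos'],get_state()['force'])
for n in ['scene','wrist']:
    p,d=grab_frame(n);cv2.imwrite(f'pics/{n}3.png',p)
crop('pics/scene3.png','pics/s3a.png',260,190,340,260,8)
```

```text
[0.55482098 0.07850717 0.04691037] [-2.13404378 -0.70586108 12.43960675]
```

View pics/s3a.png

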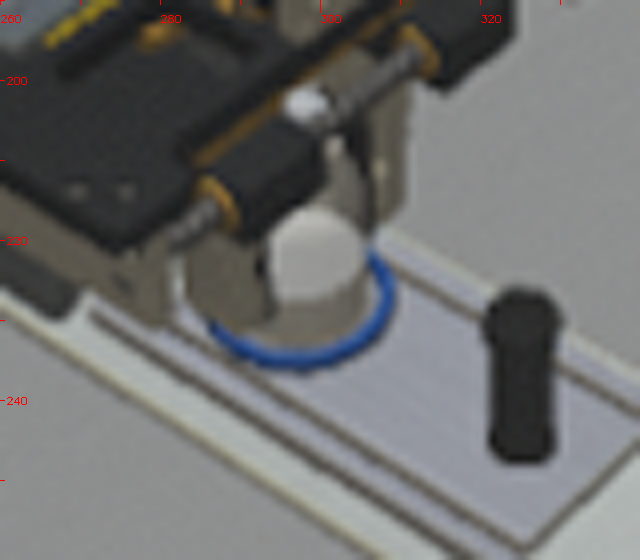

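View pics/wrist3.png

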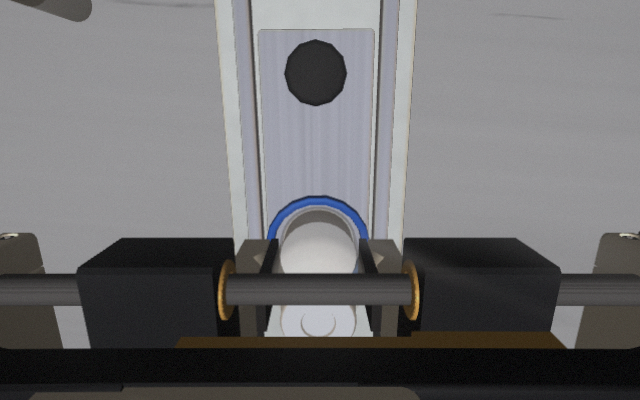

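The vial base is inside the ring, and contact came at the pocket floor height (12 N), so I'm releasing.

Call:
play_rows(targets=[[0, 0, 0, 0, 0, 0.0005, 0.75], [0, 0, 0, 0, 0, 0, 1], [0, 0, 0, 0, 0, 0, 1], [0, 0, 0, 0, 0, 0, 1]])

```text
t: 7.45
eef_pos: [0.555, 0.0786, 0.0476]
ee_rot: [3.141, 0.001, -3.057]
force: [-0.9, -0.4, -0.0]
width: 0.074
```

Call:
play_rows(targets=[[0, 0, 0, 0, 0, 0.02, 1], [0, 0, 0, 0, 0, 0.04, 1], [0, 0, 0, 0, 0, 0.05, 1], [0, 0, 0, -0.03, -0.003, 0.02, 1], [0, 0, 0, -0.045, -0.004, 0, 1], [0, 0, 0, -0.008, 0, 0, 1], [0, 0, 0, 0, 0, 0, 1]])

```text
t: 8.32
eef_pos: [0.4694, 0.071, 0.1804]
ee_rot: [3.141, -0.0, -3.057]
force: [0.7, -0.2, -0.2]
width: 0.0875
```

Run:
```python
from h import *
import pickle
s=get_state();print(s['eef_pos'],s['ee_rot'])
for n in ['scene','wrist']:
    p,d=grab_frame(n);cv2.imwrite(f'pics/{n}4.png',p)
pickle.dump(s,open('pics/w4.pkl','wb'))
crop('pics/scene4.png','pics/s4a.png',260,170,340,260,7)
```

```text
[0.46935603 0.07100871 0.18044321] [ 3.14128925e+00 -2.08141603e-04 -3.05712366e+00]
```

View pics/s4a.png

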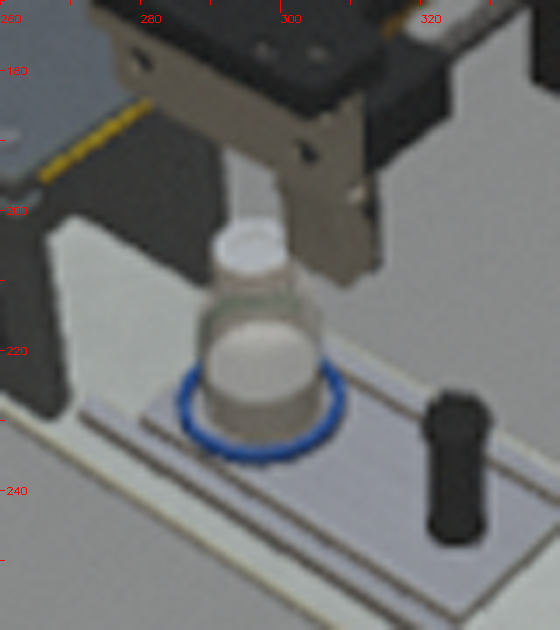

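View pics/wrist4.png

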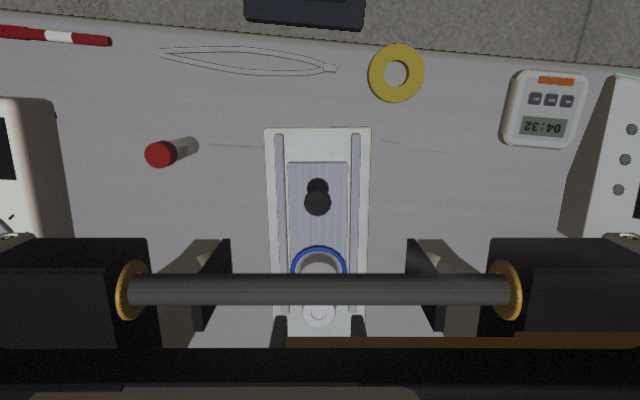

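Call:
play_rows(targets=[[0, 0, 0, 0, 0, -0.04, 1], [0, 0, 0, -0.002, 0, -0.04, 1], [0, 0, 0, 0, 0, 0, 1], [0, 0, 0, 0, 0, 0, 1]])

```text
t: 8.93
eef_pos: [0.4719, 0.0718, 0.0986]
ee_rot: [-3.14, -0.0, -3.058]
force: [-0.0, -0.6, 0.5]
width: 0.0874
```

Run:
```python
from h import *
s=get_state();print(s['eef_pos'],s['ee_rot'])
p,d=grab_frame('wrist');cv2.imwrite('pics/wrist5.png',p)
print(at_z('wrist',[(317,202)],.069,__import__('pickle').load(open('pics/w4.pkl','rb'))))
```

```text
[0.4718851  0.07181829 0.09863889] [-3.14048474e+00 -1.00882800e-04 -3.05773853e+00]
[[0.46947585 0.0696971  0.069     ]]
```

View pics/wrist5.png

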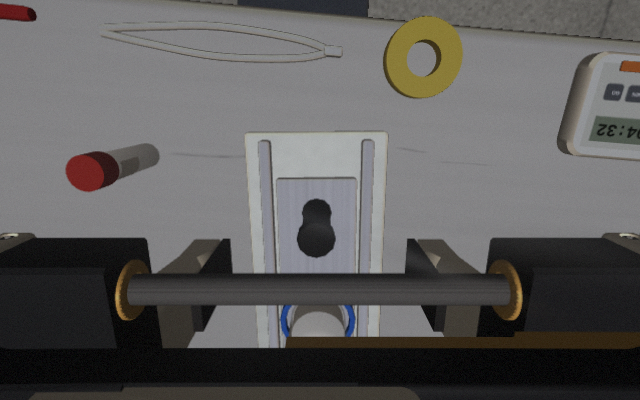

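Call:
play_rows(targets=[[0, 0, 0, -0.003, -0.0015, -0.02, 1], [0, 0, 0, 0, 0, 0, 1], [0, 0, 0, -0.002, 0, -0.02, 1], [0, 0, 0, 0, 0, 0, 1]])

```text
t: 9.48
eef_pos: [0.4713, 0.0724, 0.064]
ee_rot: [3.139, 0.009, -3.057]
force: [0.5, 0.4, 0.3]
width: 0.0878
```

Call:
play_rows(targets=[[0.002, 0.009, 0, -0.002, -0.002, 0, 1], [0, 0, 0, 0, 0, -0.012, 1], [0, 0, 0, 0, 0, 0, 1]])

```text
t: 9.85
eef_pos: [0.4712, 0.0713, 0.0542]
ee_rot: [3.135, 0.004, -3.056]
force: [-0.3, 0.0, -0.0]
width: 0.0879
```

Call:
play_rows(targets=[[-0.005, 0.004, 0, -0.002, -0.001, -0.006, 1], [0, 0, 0, 0, 0, 0, 0.1], [0, 0, 0, 0, 0, 0, 0.1], [0, 0, 0, 0, 0, 0, 0.1], [0, 0, 0, 0, 0, 0, 0.1], [0, 0, 0, 0, 0, 0, 0.1], [0, 0, 0, 0, 0, 0, 0.1], [0, 0, 0, 0, 0, 0, 0.1]], grip_force=15)

```text
t: 10.85
eef_pos: [0.4693, 0.0703, 0.0481]
ee_rot: [3.14, -0.001, -3.056]
force: [0.3, 0.6, 0.1]
width: 0.0232
```

Call:
play_rows(targets=[[0, 0, 0, 0, 0, 0, 0.1], [0, 0, 0, 0.01, 0.0009, 0, 0.1], [0, 0, 0, 0.015, 0.0013, 0, 0.1], [0, 0, 0, 0.015, 0.0013, 0, 0.1], [0, 0, 0, 0.015, 0.0013, 0, 0.1], [0, 0, 0, 0, 0, 0, 0.1]])

```text
t: 11.6
eef_pos: [0.5293, 0.0757, 0.0481]
ee_rot: [3.14, -0.0, -3.056]
force: [2.4, -0.7, 1.1]
width: 0.021
```

Call:
play_rows(targets=[[0, 0, 0, 0.008, 0.0007, 0, 0.1], [0, 0, 0, 0.008, 0.0007, 0, 0.1], [0, 0, 0, 0, 0, 0, 0.1]])

```text
t: 11.98
eef_pos: [0.5465, 0.0773, 0.0482]
ee_rot: [3.139, 0.0, -3.056]
force: [2.1, -0.0, -0.3]
width: 0.0207
```

Run:
```python
from h import *
p,d=grab_frame('scene');cv2.imwrite('pics/scene6.png',p)
crop('pics/scene6.png','pics/s6a.png',230,140,390,280,5)
```

View pics/s6a.png

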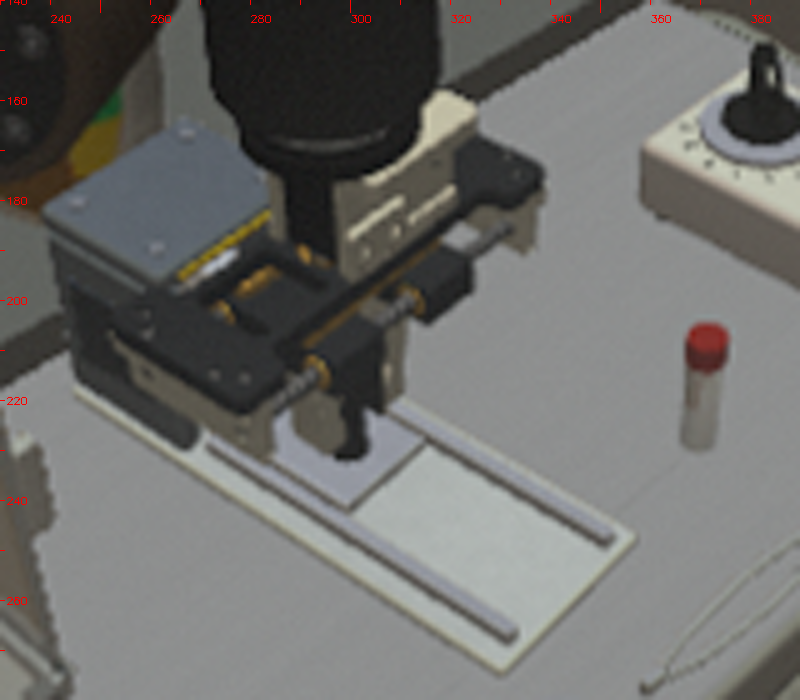

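Call:
play_rows(targets=[[0, 0, 0, 0.004, 0.0003, 0, 0.1], [0, 0, 0, 0.003, 0.0003, 0, 0.1], [0, 0, 0, 0, 0, 0, 0.1]])

```text
t: 12.4
eef_pos: [0.5528, 0.0779, 0.0481]
ee_rot: [3.139, -0.001, -3.056]
force: [1.5, 0.4, 0.2]
width: 0.0208
```

Call:
play_rows(targets=[[0, 0, 0, 0.003, 0.0003, 0, 0.1], [0, 0, 0, 0.003, 0.0003, 0, 0.1], [0, 0, 0, 0, 0, 0, 0.1]])

```text
t: 12.78
eef_pos: [0.5589, 0.0784, 0.0481]
ee_rot: [3.139, -0.001, -3.056]
force: [-1.8, 0.5, 1.2]
width: 0.0203
```

Call:
play_rows(targets=[[0, 0, 0, 0.002, 0.0002, 0, 0.1], [0, 0, 0, 0.001, 0.0001, 0, 0.1]])

```text
t: 13.02
eef_pos: [0.5602, 0.0784, 0.048]
ee_rot: [3.14, -0.004, -3.056]
force: [-8.6, 3.7, 8.5]
width: 0.0203
```

Call:
play_rows(targets=[[0, 0, 0, 0.0015, 0.0001, 0, 0.1], [0, 0, 0, 0.001, 0.0001, 0, 0.1]])

```text
t: 13.28
eef_pos: [0.5601, 0.0784, 0.0481]
ee_rot: [3.14, -0.009, -3.057]
force: [-5.6, 1.7, 5.0]
width: 0.0205
```

Run:
```python
from h import *
for n in ['scene','side']:
    p,d=grab_frame(n);cv2.imwrite(f'pics/{n}7.png',p)
crop('pics/scene7.png','pics/s7a.png',230,140,340,250,6)
crop('pics/side7.png','pics/s7b.png',220,140,350,250,5)
```

```text
(no output)
```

View pics/s7a.png

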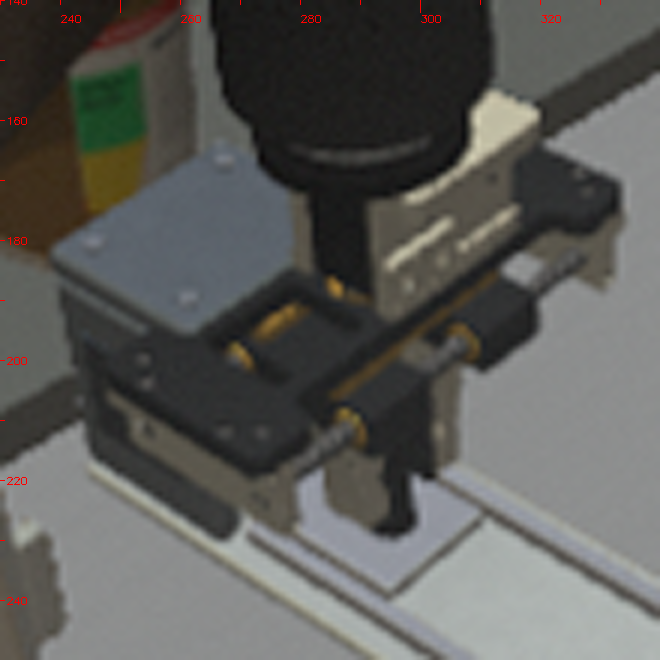

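View pics/s7b.png

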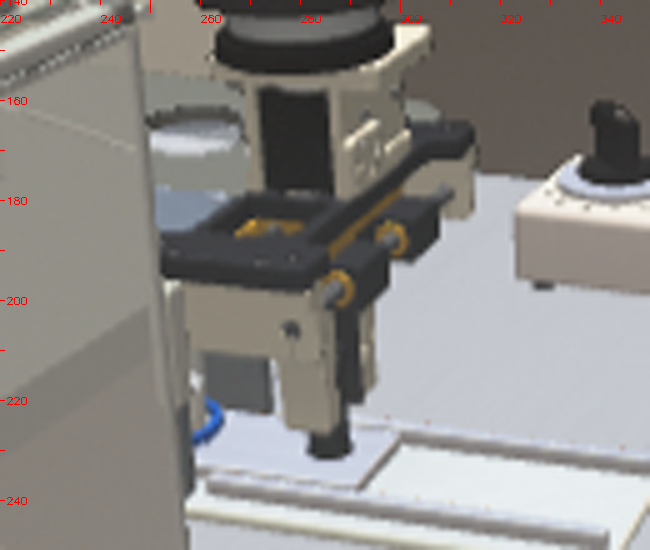

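Call:
play_rows(targets=[[0, -0.008, 0, -0.001, 0, 0, 0.5], [0, 0, 0, 0, 0, 0, 0.6], [0, 0, 0, 0, 0, 0, 0.6], [0, 0, 0, 0, 0, 0.03, 0.6], [0, 0, 0, -0.01, 0, 0.05, 0.6], [0, 0, 0, -0.02, 0, 0.05, 1], [0, 0, 0, 0, 0, 0, 1]])

```text
t: 14.25
eef_pos: [0.529, 0.0775, 0.1808]
ee_rot: [-3.141, -0.001, -3.057]
force: [0.3, 0.4, -0.3]
width: 0.067
```

Run:
```python
from h import *
import pickle
s=get_state();print(s['eef_pos'],s['ee_rot'])
for n in ['scene','wrist']:
    p,d=grab_frame(n);cv2.imwrite(f'pics/{n}8.png',p)
pickle.dump(s,open('pics/w8.pkl','wb'))
crop('pics/scene8.png','pics/s8a.png',230,140,390,280,5)
```

```text
[0.5290195  0.07753375 0.18078604] [-3.14089105e+00 -1.33714747e-03 -3.05696112e+00]
```

View pics/s8a.png

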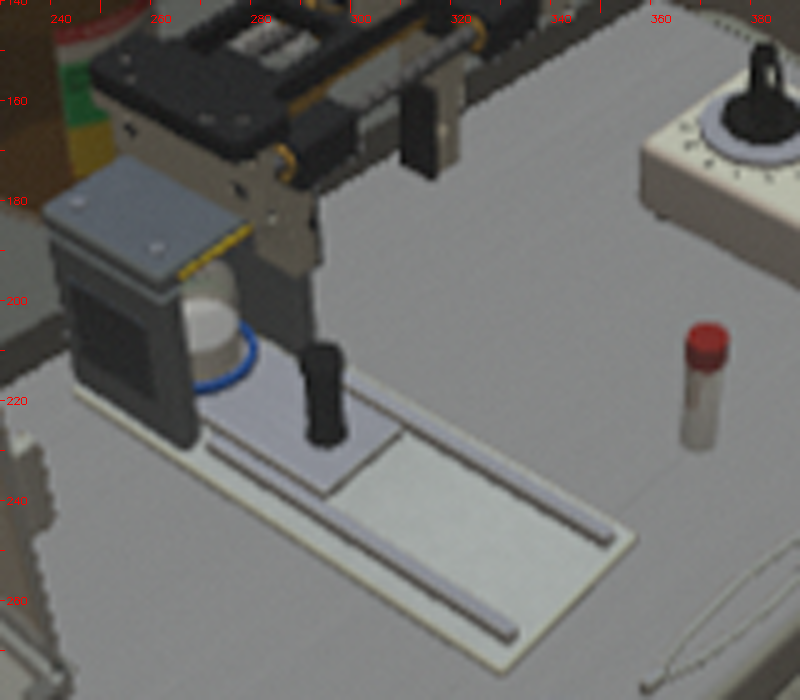

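View pics/wrist8.png

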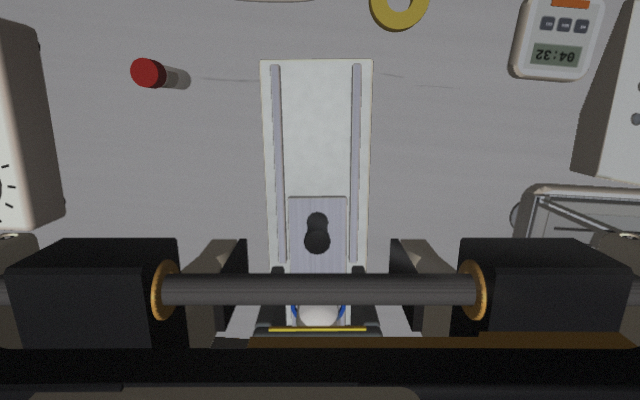

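Run:
```python
from h import *
import pickle
np.set_printoptions(precision=4,suppress=True)
crop('pics/wrist8.png','pics/w8a.png',250,40,390,260,4)
e=np.array([.9963,.0855,0])
for f,q in [('w4',dict(plate=((317,127.5),.008),sled=((317,162.5),.017),post=((317.5,203),.069),pb=((317,186),.02))),('w8',dict(plate=((317,59.5),.008),sled=((317,196.5),.017),post=((317,240),.069)))]:
    s=pickle.load(open(f'pics/{f}.pkl','rb'))
    for k,(p,z) in q.items():
        r=at_z('wrist',[p],z,s)[0];print(f,k,r,r@e)
r=at_z('scene',[(331,274.4),(357,247.6),(296,238.7),(310.8,226.2),(294.4,209.2)],[.008,.008,.017,.017,.069]);print(r,r@e)
```

```text
w4 plate [0.4161 0.0651 0.008 ] 0.42010300637195463
w4 sled [0.4468 0.0677 0.017 ] 0.4509350147988829
w4 post [0.4703 0.0702 0.069 ] 0.47451348363550905
w4 pb [0.4681 0.0695 0.02  ] 0.4723416063690506
w8 plate [0.4178 0.0666 0.008 ] 0.42196754648044865
w8 sled [0.5386 0.0767 0.017 ] 0.5431191673857109
w8 post [0.5612 0.0788 0.069 ] 0.5658838637775766
[[0.4088 0.1152 0.008 ]
 [0.4185 0.0203 0.008 ]
 [0.531  0.1038 0.017 ]
 [0.5356 0.0524 0.017 ]
 [0.5637 0.0753 0.069 ]] [0.4172 0.4187 0.5379 0.5381 0.568 ]
```

View pics/w8a.png

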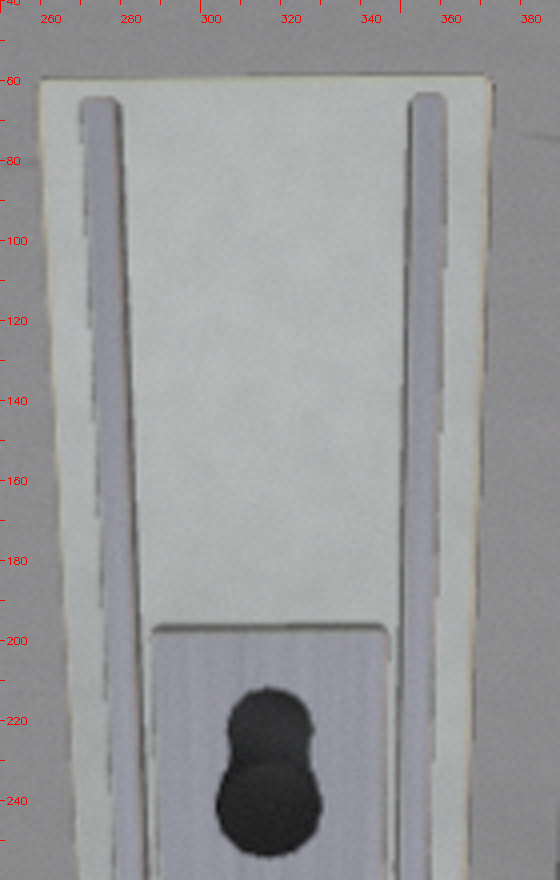

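The post has moved about 91 mm from a start near 18 mm, so it's close to the 110 mm stop. To be certain, I'll push it again from behind with shut fingers, which keeps the gripper body well away from the roof.

Call:
play_rows(targets=[[0, 0, 0, -0.009, -0.0023, 0, 0], [0, 0, 0, 0, 0, -0.04, 0], [0, 0, 0, -0.002, 0, -0.04, 0], [0, 0, 0, 0, 0, 0, 0], [0, 0, 0, -0.001, 0, -0.025, 0], [0, 0, 0, 0, 0, 0, 0], [0, 0, 0, 0, 0, 0, 0]])

```text
t: 15.22
eef_pos: [0.5142, 0.0732, 0.069]
ee_rot: [-3.136, -0.012, -3.058]
force: [0.0, -0.1, 0.7]
width: 0.0164
```

Call:
play_rows(targets=[[-0.005, -0.012, 0, 0.004, 0.001, -0.012, 0], [0, 0, 0, 0, 0, -0.012, 0], [0, 0, 0, 0, 0, 0, 0], [0, 0, 0, 0, 0, 0, 0]])

```text
t: 15.72
eef_pos: [0.5208, 0.0752, 0.0486]
ee_rot: [-3.132, 0.005, -3.057]
force: [-0.3, 0.6, 0.7]
width: 0.0004
```

Call:
play_rows(targets=[[0.009, 0.005, 0, 0.006, 0.0005, 0, 0], [0, 0, 0, 0.005, 0.0004, 0, 0], [0, 0, 0, 0, 0, 0, 0]])

```text
t: 16.1
eef_pos: [0.5334, 0.0765, 0.0496]
ee_rot: [3.14, 0.002, -3.057]
force: [-0.1, 0.1, -0.4]
width: 0.0004
```

Call:
play_rows(targets=[[0, 0, 0, 0.003, 0.0003, 0, 0], [0, 0, 0, 0.002, 0.0002, 0, 0], [0, 0, 0, 0, 0, 0, 0]])

```text
t: 16.48
eef_pos: [0.5386, 0.0769, 0.0495]
ee_rot: [3.141, 0.002, -3.057]
force: [-0.2, -0.3, 0.3]
width: 0.0
```

Call:
play_rows(targets=[[0, 0, 0, 0.002, 0.0002, 0, 0], [0, 0, 0, 0.002, 0.0002, 0, 0]])

```text
t: 16.73
eef_pos: [0.5421, 0.0771, 0.0493]
ee_rot: [3.141, 0.001, -3.057]
force: [-4.6, 1.2, 2.3]
width: 0.0002
```

Call:
play_rows(targets=[[0, 0, 0, 0.002, 0.0002, 0, 0], [0, 0, 0, 0.002, 0.0002, 0, 0]])

```text
t: 16.98
eef_pos: [0.5421, 0.0766, 0.0486]
ee_rot: [-3.141, -0.007, -3.058]
force: [-9.4, 1.8, 7.7]
width: 0.0004
```

A 9.4 N push, against about 2 N to slide, gave no motion, so the sled is on its stop. Now I'll move to the selector.

Call:
play_rows(targets=[[0, 0.007, 0, -0.012, -0.001, 0, 0], [0, 0, 0, -0.005, 0, 0.05, 0], [0, 0, 0, 0, 0, 0.06, 0.3], [0, 0, 0, 0, -0.03, 0.05, 0.6], [0, 0, 0, 0, -0.055, 0.03, 0.6], [0, 0, 0, 0, -0.055, 0, 0.6], [0, 0, 0, 0.005, -0.055, 0, 0.6], [0, 0, 0, 0.005, -0.05, 0, 0.6], [0, 0, 0, 0, -0.035, 0, 0.6], [0, 0, 0, 0, 0, 0, 0.6]])

```text
t: 18.23
eef_pos: [0.5306, -0.2123, 0.2456]
ee_rot: [-3.14, -0.009, -3.055]
force: [-0.3, 0.6, 0.6]
width: 0.0526
```

Run:
```python
from h import *
import pickle
s=get_state();print(s['t'],s['eef_pos'],s['ee_rot'])
for n in ['wrist','scene']:
    p,d=grab_frame(n);cv2.imwrite(f'pics/{n}9.png',p)
pickle.dump(s,open('pics/w9.pkl','wb'))
crop('pics/scene9.png','pics/s9a.png',230,140,350,240,5)
```

```text
18.225 [ 0.53061177 -0.21234331  0.24556905] [-3.1399761  -0.00852695 -3.05503876]
```

View pics/wrist9.png

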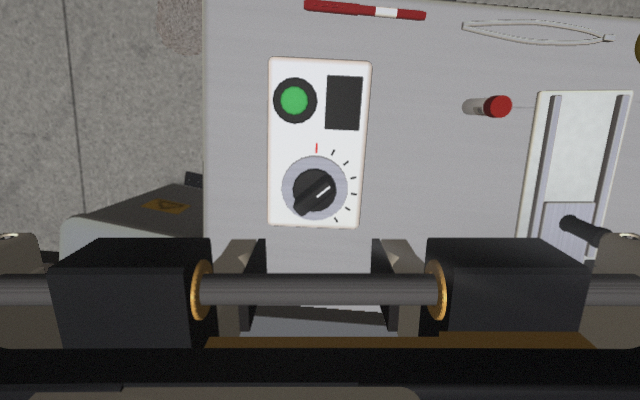

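View pics/s9a.png

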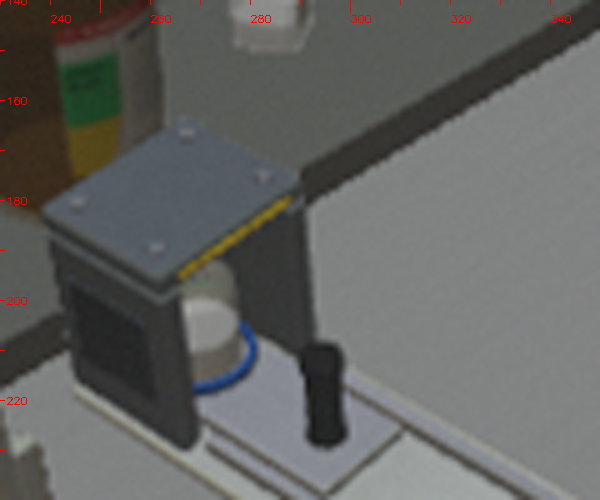

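Run:
```python
from h import *
import pickle
np.set_printoptions(precision=4,suppress=True)
s=pickle.load(open('pics/w9.pkl','rb'))
crop('pics/wrist9.png','pics/w9a.png',260,50,380,240,4)
```

```text
(no output)
```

View pics/w9a.png

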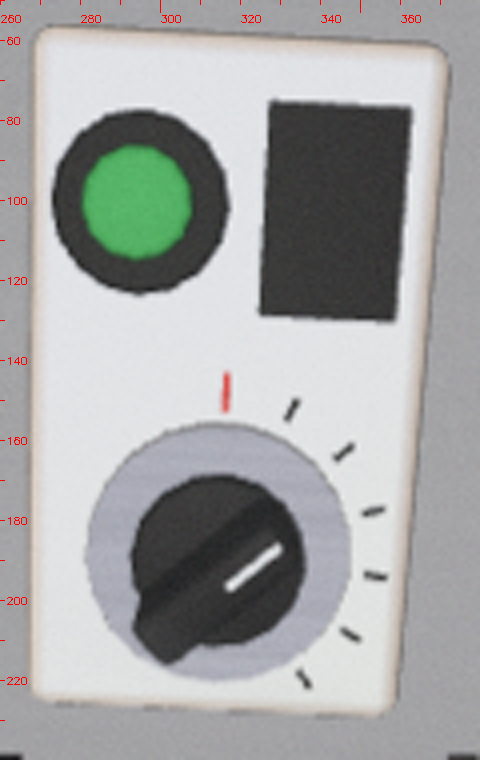

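Run:
```python
from h import *
import pickle
np.set_printoptions(precision=4,suppress=True)
s=pickle.load(open('pics/w9.pkl','rb'))
c=lambda x,y:(260+x/4,50+y/4)
A=at_z('wrist',[c(217,551),c(137,201),c(137,201),c(37,28),c(447,45),c(35,698),c(396,713)],[.064,.073,.077,.05,.05,.05,.05],s);print(A)
L=at_z('wrist',[c(280,545),c(225,590)],.094,s);print(L, np.arctan2(*(L[1]-L[0])[[1,0]]))
w=A[3:];print('centre',w.mean(0), 'th',np.arctan2(*(w[2]-w[0])[[1,0]]),np.arctan2(*(w[3]-w[1])[[1,0]]),np.arctan2(-(w[1]-w[0])[0],(w[1]-w[0])[1]), np.linalg.norm(w[2]-w[0]),np.linalg.norm(w[1]-w[0]))
th=.05;R=np.array([[np.cos(th),-np.sin(th)],[np.sin(th),np.cos(th)]])
print(w.mean(0)[:2]+R@[.04,0],w.mean(0)[:2]+R@[-.045,-.022])
```

```text
[[ 0.5349 -0.2165  0.064 ]
 [ 0.4538 -0.2413  0.073 ]
 [ 0.4539 -0.241   0.077 ]
 [ 0.417  -0.2687  0.05  ]
 [ 0.4124 -0.1729  0.05  ]
 [ 0.5823 -0.2613  0.05  ]
 [ 0.5782 -0.1652  0.05  ]]
[[ 0.5253 -0.2028  0.094 ]
 [ 0.5368 -0.2142  0.094 ]] -0.7825791115465232
centre [ 0.4975 -0.217   0.05  ] th 0.04499315425102954 0.0465300637136537 0.04799359407101578 0.16547100712248564 0.09591406830928093
[ 0.5374 -0.215 ] [ 0.4536 -0.2412]
```

The wrist picture shows the pointer about 0.83 rad clockwise of the red mark, two clicks, with the axis near (0.536, -0.215).

Call:
play_rows(targets=[[0, -0.008, -0.176, 0.004, -0.0025, -0.02, 0.6], [0, 0, -0.176, 0, 0, -0.03, 0.6], [0, 0, -0.176, 0, 0, -0.03, 0.6], [0, 0, -0.176, 0, 0, -0.02, 0.6], [0, 0, -0.176, 0, 0, 0, 0.6], [0, 0, 0, 0, 0, 0, 0.6]])

```text
t: 19.08
eef_pos: [0.5353, -0.2059, 0.1441]
ee_rot: [-3.14, 0.004, 2.332]
force: [0.5, 0.2, 0.9]
width: 0.0524
```

Run:
```python
from h import *
s=get_state();print(s['eef_pos'],s['ee_rot'])
p,d=grab_frame('wrist');cv2.imwrite('pics/wrist10.png',p)
print(proj('wrist',[[.5358,-.2148,.094]],s))
```

```text
[ 0.53533114 -0.20594815  0.14405948] [-3.13961482  0.0036484   2.3321072 ]
[[310.50986682 238.4081864 ]]
```

View pics/wrist10.png

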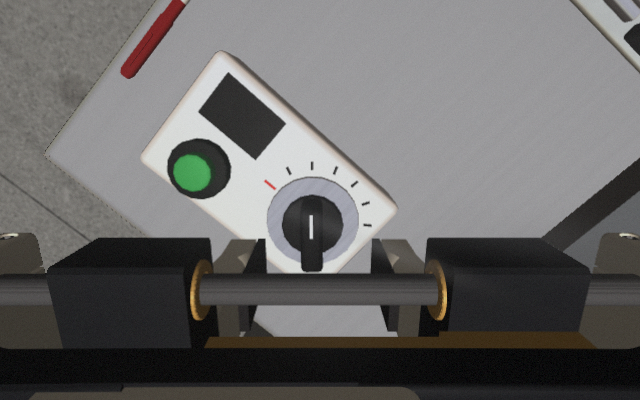

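Call:
play_rows(targets=[[0, 0, 0.015, 0.0005, -0.009, -0.01, 0.6], [0, 0, 0, 0, 0, -0.02, 0.6], [0, 0, 0, 0, 0, 0, 0.6]])

```text
t: 19.5
eef_pos: [0.5363, -0.2151, 0.1135]
ee_rot: [-3.141, 0.005, 2.361]
force: [-0.4, -0.2, -0.0]
width: 0.0525
```

Call:
play_rows(targets=[[0.003, 0.003, -0.01, -0.001, 0, -0.018, 0.6], [0, 0, 0, 0, 0, 0, 0.6], [0, 0, 0, -0.001, 0, -0.01, 0.6], [0, 0, 0, 0, 0, 0, 0.6]])

```text
t: 20.0
eef_pos: [0.5348, -0.2157, 0.0849]
ee_rot: [3.141, 0.002, 2.353]
force: [-0.1, -0.7, 0.3]
width: 0.0525
```

Call:
play_rows(targets=[[0, 0, 0, 0.001, 0.0008, -0.004, 0.6], [0, 0, 0, 0, 0, 0, 0.05], [0, 0, 0, 0, 0, 0, 0.05], [0, 0, 0, 0, 0, 0, 0.05], [0, 0, 0, 0, 0, 0, 0.05], [0, 0, 0, 0, 0, 0, 0.05], [0, 0, 0, 0, 0, 0, 0.05]], grip_force=25)

```text
t: 20.88
eef_pos: [0.5371, -0.2145, 0.0817]
ee_rot: [3.14, 0.003, 2.354]
force: [0.7, -0.5, -0.3]
width: 0.0138
```

Run:
```python
from h import *
s=get_state();print(s['eef_pos'],s['ee_rot'],s['force'],s['moment'],s['width'])
```

```text
[ 0.53705611 -0.21445699  0.0816557 ] [3.13951153 0.00338547 2.35399805] [ 0.67345693 -0.45965298 -0.31779275] [-0.2176965  -0.03844538 -0.05440432] 0.013813695323433788
```

Call:
play_rows(targets=[[0, 0, 0.1, 0, 0, 0, 0.05], [0, 0, 0.12, 0, 0, 0, 0.05], [0, 0, 0.12, 0, 0, 0, 0.05], [0, 0, 0.12, 0, 0, 0, 0.05], [0, 0, 0.1, 0, 0, 0, 0.05], [0, 0, 0.08, 0, 0, 0, 0.05], [0, 0, 0, 0, 0, 0, 0.05]])

```text
t: 21.75
eef_pos: [0.5363, -0.216, 0.0816]
ee_rot: [-3.141, 0.003, 3.013]
force: [1.3, 1.4, -1.0]
width: 0.0139
```

Run:
```python
from h import *
s=get_state();print(s['eef_pos'],s['ee_rot'],s['force'],s['moment'],s['width'])
```

```text
[ 0.53632966 -0.21595259  0.08161689] [-3.14141954e+00  2.69797030e-03  3.01348796e+00] [ 1.34598272  1.38807811 -0.97499581] [ 0.59045065 -0.22807736  0.0783173 ] 0.013871125320973008
```

Call:
play_rows(targets=[[0, 0, 0.08, 0, 0, 0, 0.05], [0, 0, 0.06, 0, 0, 0, 0.05], [0, 0, 0.04, 0, 0, 0, 0.05], [0, 0, 0.03, 0, 0, 0, 0.05]])

```text
t: 22.25
eef_pos: [0.5363, -0.2163, 0.0816]
ee_rot: [-3.141, 0.003, -3.062]
force: [1.7, 1.0, 0.7]
width: 0.0144
```

Run:
```python
from h import *
s=get_state();print(s['eef_pos'],s['ee_rot'],s['force'],s['moment'],s['width'])
```

```text
[ 0.53628395 -0.21633693  0.08161784] [-3.14104044e+00  2.67857504e-03 -3.06197241e+00] [1.66745722 1.03724456 0.73542287] [ 0.38675309 -0.24471091 -0.59040618] 0.01442559663286758
```

Call:
play_rows(targets=[[0, 0, 0.03, 0, 0, 0, 0.05], [0, 0, 0, 0, 0, 0, 0.05]])

```text
t: 22.5
eef_pos: [0.5362, -0.2164, 0.0816]
ee_rot: [-3.141, 0.003, -3.033]
force: [0.7, 0.3, -0.4]
width: 0.0144
```

Run:
```python
from h import *
s=get_state();print(s['eef_pos'],s['ee_rot'],s['force'],s['moment'],s['width'])
```

```text
[ 0.5362346  -0.2163753   0.08163637] [-3.14135264e+00  2.92355136e-03 -3.03329306e+00] [ 0.67362084  0.30210772 -0.38536084] [ 0.25645891 -0.28322427 -0.70901841] 0.014419263413507343
```

Run:
```python
from h import *
s=get_state()
p,d=grab_frame('wrist');cv2.imwrite('pics/wrist11.png',p)
p,d=grab_frame('scene');cv2.imwrite('pics/scene11.png',p)
crop('pics/scene11.png','pics/s11.png',340,120,440,200,7)
```

```text
(no output)
```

View pics/wrist11.png

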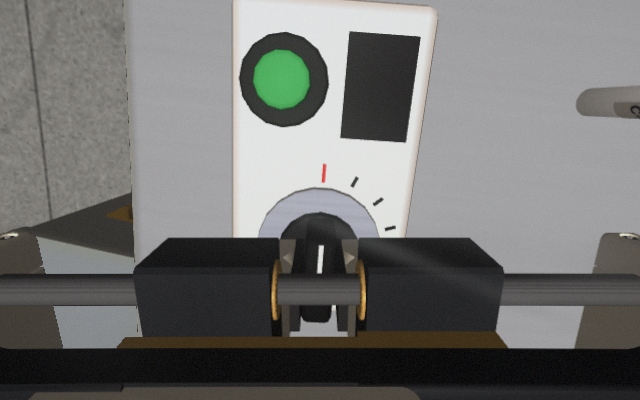

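View pics/s11.png

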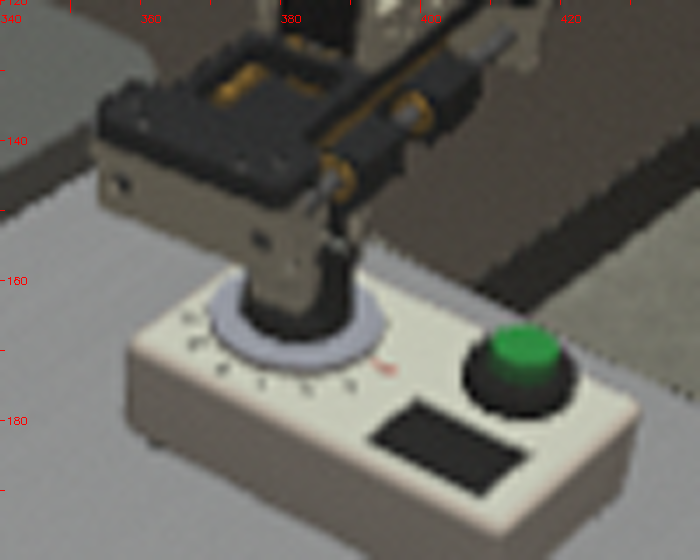

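The white line points at the red zero mark and the moment rose to 0.7 N m, so this is the end stop. Now three clicks clockwise.

Call:
play_rows(targets=[[0, 0, -0.1, 0, 0, 0, 0.05], [0, 0, -0.14, 0, 0, 0, 0.05], [0, 0, -0.14, 0, 0, 0, 0.05], [0, 0, -0.14, 0, 0, 0, 0.05], [0, 0, -0.14, 0, 0, 0, 0.05], [0, 0, -0.14, 0, 0, 0, 0.05], [0, 0, -0.12, 0, 0, 0, 0.05], [0, 0, -0.1, 0, 0, 0, 0.05], [0, 0, -0.05, 0, 0, 0, 0.05], [0, 0, 0, 0, 0, 0, 0.05]])

```text
t: 23.85
eef_pos: [0.5374, -0.2141, 0.0816]
ee_rot: [-3.141, 0.003, 2.153]
force: [0.5, 0.6, -0.0]
width: 0.0137
```

Run:
```python
from h import *
s=get_state();print(s['eef_pos'],s['ee_rot'],s['ee_rot'][2]-2*np.pi,s['force'],s['moment'],s['width'])
```

```text
[ 0.53743248 -0.21407215  0.08163023] [-3.1410699   0.00349997  2.15332486] -4.129860450376899 [ 0.46970135  0.59772348 -0.02299959] [-0.02673971 -0.12220079 -0.02542083] 0.013650258779149353
```

Call:
play_rows(targets=[[0, 0, -0.1, 0, 0, 0, 0.05], [0, 0, -0.1, 0, 0, 0, 0.05], [0, 0, 0, 0, 0, 0, 0.05]])

```text
t: 24.22
eef_pos: [0.5379, -0.2138, 0.0816]
ee_rot: [-3.141, 0.004, 1.954]
force: [1.1, -0.0, -0.6]
width: 0.014
```

Run:
```python
from h import *
s=get_state();print(s['eef_pos'],s['ee_rot'],s['ee_rot'][2]-2*np.pi,s['force'],s['moment'],s['width'])
p,d=grab_frame('wrist');cv2.imwrite('pics/wrist12.png',p)
```

```text
[ 0.53789249 -0.21383305  0.08162164] [-3.14139638  0.00388847  1.95371858] -4.329466724330647 [ 1.09987906 -0.0399728  -0.64493219] [ 0.05645252 -0.15934222 -0.26488316] 0.01403202020783126
```

View pics/wrist12.png

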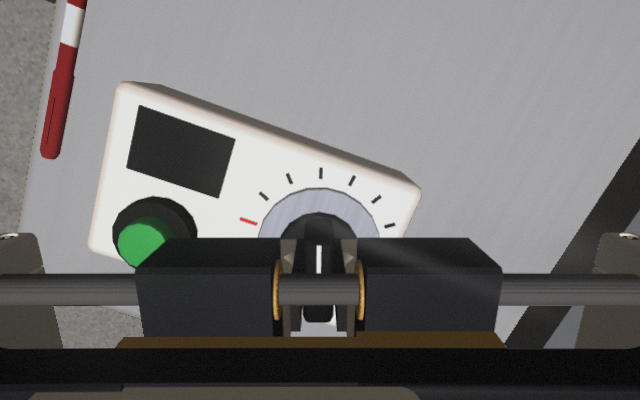

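The line points at the third tick from red (321,173), so I'm releasing.

Call:
play_rows(targets=[[0, 0, 0, 0, 0, 0, 0.5], [0, 0, 0, 0, 0, 0, 0.6], [0, 0, 0, 0, 0, 0, 0.6], [0, 0, 0, 0, 0, 0.03, 0.6], [0, 0, 0, 0, 0, 0.05, 0.6], [0, 0, 0, 0, 0, 0.05, 0.3], [0, 0, 0, -0.01, 0, 0.02, 0], [0, 0, 0, 0, 0, 0, 0]])

```text
t: 25.28
eef_pos: [0.5254, -0.2144, 0.2355]
ee_rot: [-3.138, 0.003, 1.962]
force: [-0.6, -0.5, -0.3]
width: 0.0279
```

Run:
```python
from h import *
import pickle
s=get_state();print(s['eef_pos'],s['ee_rot'])
p,d=grab_frame('wrist');cv2.imwrite('pics/wrist13.png',p);pickle.dump(s,open('pics/w13.pkl','wb'))
```

```text
[ 0.52539888 -0.21444456  0.23551894] [-3.1378868   0.00321287  1.96176705]
```

View pics/wrist13.png

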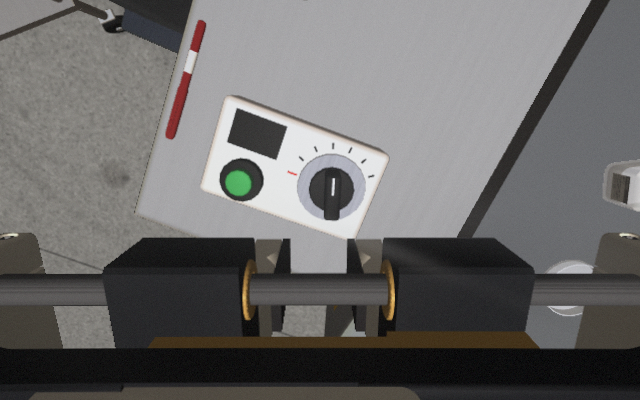

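Call:
play_rows(targets=[[0, 0, 0, -0.035, -0.013, 0, 0], [0, 0, 0, -0.034, -0.013, -0.02, 0], [0, 0, 0, 0, 0, -0.04, 0], [0, 0, 0, 0, 0, -0.03, 0], [0, 0, 0, 0, 0, 0, 0], [0, 0, 0, 0, 0, 0, 0]])

```text
t: 26.08
eef_pos: [0.4523, -0.2406, 0.1365]
ee_rot: [-3.129, -0.002, 1.963]
force: [0.5, -0.9, 0.8]
width: 0.0004
```

Run:
```python
from h import *
import pickle
np.set_printoptions(precision=4,suppress=True)
s=get_state();print(s['eef_pos'],s['ee_rot'],s['width'])
print(at_z('wrist',[(237.5,184)],.074,pickle.load(open('pics/w13.pkl','rb'))))
p,d=grab_frame('wrist');cv2.imwrite('pics/wrist14.png',p)
```

```text
[ 0.4523 -0.2406  0.1365] [-3.1294 -0.0019  1.9628] 0.0004435504793293813
[[ 0.4542 -0.2422  0.074 ]]
```

View pics/wrist14.png

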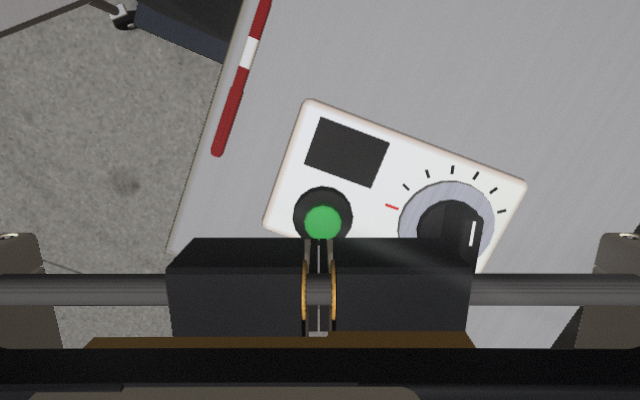

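Call:
play_rows(targets=[[0.005, -0.012, 0, 0.0015, -0.001, -0.02, 0], [0, 0, 0, 0, 0, -0.015, 0], [0, 0, 0, 0, 0, 0, 0]])

```text
t: 26.5
eef_pos: [0.4561, -0.2418, 0.1033]
ee_rot: [3.137, 0.001, 1.964]
force: [-0.1, 0.8, 0.1]
width: 0.0005
```

Call:
play_rows(targets=[[-0.001, 0.004, 0, -0.002, 0, -0.008, 0], [0, 0, 0, 0, 0, 0, 0], [0, 0, 0, 0, 0, -0.004, 0], [0, 0, 0, 0, 0, 0, 0]])

```text
t: 27.0
eef_pos: [0.4551, -0.2419, 0.0921]
ee_rot: [3.139, 0.002, 1.964]
force: [0.3, -0.1, -0.9]
width: 0.0004
```

Call:
play_rows(targets=[[0, 0, 0, -0.001, 0, -0.003, 0], [0, 0, 0, 0, 0, -0.003, 0]])

```text
t: 27.25
eef_pos: [0.4544, -0.2419, 0.0862]
ee_rot: [3.139, 0.002, 1.964]
force: [0.2, 0.4, -0.4]
width: 0.0003
```

Call:
play_rows(targets=[[0, 0, 0, 0, 0, -0.002, 0], [0, 0, 0, 0, 0, -0.002, 0]])

```text
t: 27.5
eef_pos: [0.4543, -0.242, 0.0819]
ee_rot: [3.139, 0.002, 1.964]
force: [0.7, 0.4, 1.3]
width: 0.0003
```

Call:
play_rows(targets=[[0, 0, 0, 0, 0, -0.002, 0], [0, 0, 0, 0, 0, -0.002, 0]])

```text
t: 27.75
eef_pos: [0.4543, -0.242, 0.0779]
ee_rot: [3.139, 0.002, 1.965]
force: [-1.9, 1.1, 5.1]
width: 0.0004
```

Call:
play_rows(targets=[[0, 0, 0, 0, 0, -0.0015, 0], [0, 0, 0, 0, 0, -0.001, 0]])

```text
t: 28.0
eef_pos: [0.4543, -0.2421, 0.077]
ee_rot: [3.139, 0.003, 1.965]
force: [-4.3, 4.3, 18.3]
width: 0.0005
```

Call:
play_rows(targets=[[0, 0, 0, 0, 0, 0.01, 0], [0, 0, 0, 0, 0, 0.04, 0], [0, 0, 0, 0, 0, 0.05, 0], [0, 0, 0, 0, 0, 0.05, 0], [0, 0, 0, 0, 0, 0.02, 0], [0, 0, 0, 0, 0, 0, 0]])

```text
t: 28.75
eef_pos: [0.4534, -0.242, 0.2528]
ee_rot: [3.139, 0.003, 1.965]
force: [-0.2, 0.0, -0.3]
width: 0.0005
```

Run:
```python
from h import *
s=get_state();print(s['t'],s['eef_pos'],s['force'])
for n in ['wrist','scene','side']:
    p,d=grab_frame(n);cv2.imwrite(f'pics/{n}15.png',p)
crop('pics/scene15.png','pics/s15.png',230,130,440,290,3)
```

```text
28.75 [ 0.45337754 -0.24196539  0.25277062] [-2.37921697e-01  2.93229566e-04 -3.03162954e-01]
```

View pics/wrist15.png

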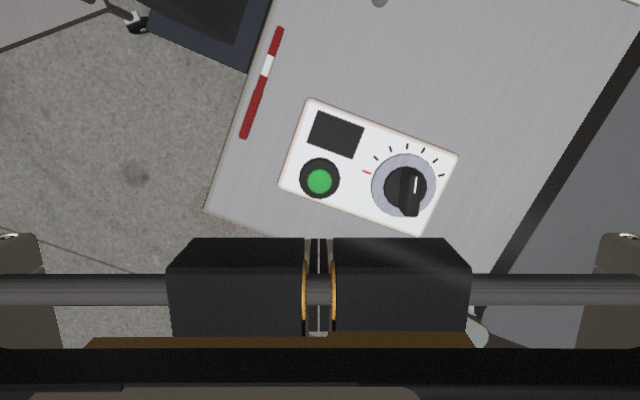

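View pics/s15.png

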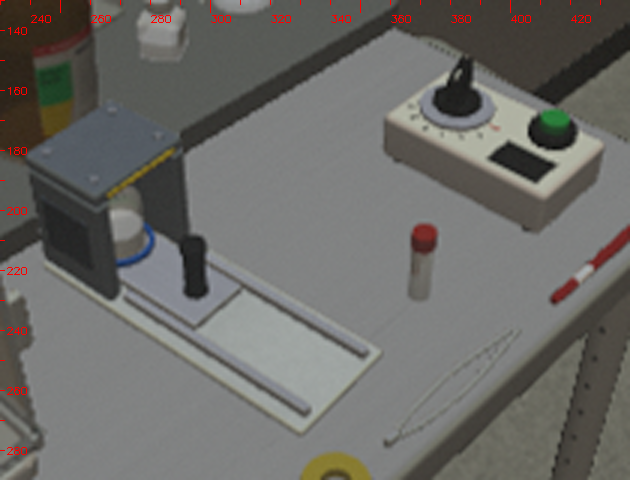

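View pics/side15.png

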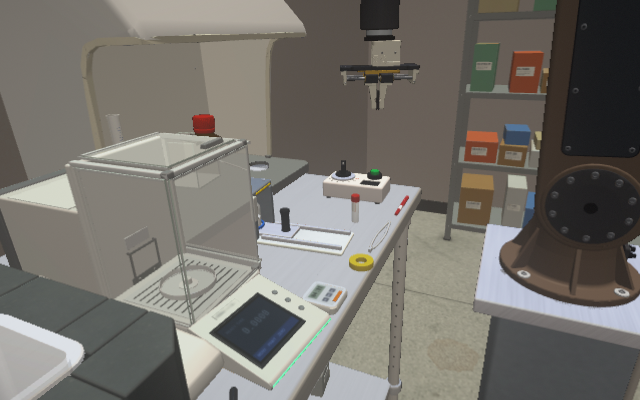

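```bash
python3 -c "
from station import *
print(job_done())"
```

```text
the job is handed in; nothing more can be done
None
```

I finished the whole job in the order you gave and handed it in at about 29 s of the 64 s allowed.

- **Vial:** it stands upright in the sled's ring, released. It was set down with about 12 N, at the height of the pocket floor.
- **Sled:** it was slid in by its post. Pushing the post again from behind with 9 N (it slides at about 2 N) moved it no further, so I take it to be on its stop. The pictures only place it within about 2 mm of fully in, so the push is the stronger evidence.
- **Selector:** I turned it anticlockwise until the pointer met the red mark and the wrist moment rose to 0.7 N m. Then I turned it clockwise and let go; the last picture shows it on the third tick.
- **Start button:** I pressed it until it bottomed out, about 6 mm of travel and 18 N at the end, and it came back up. The small screen stayed dark, so the only evidence that it counted is the travel and the force.

The last pictures show the red-capped tube, tape roll, forceps, marker and timer where they were, and the arm clear of everything. I did not check the lead pot in any picture.

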